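Hold the drain-angle gauge on its mark

TASK

Clear the small steel basket off the drain rest by hanging it by its handle on the hook of the stand, and let go of it. Then stand the angle gauge upright, square across the rounded steel crown of the rest with the middle of its foot on the crown, and from there rock it on the crown until its swinging pointer settles on the mark tab. Finish still gripping the gauge like that, its foot resting on the crown and the pointer steady on the tab, and leave the other things on the bench where they are.

Things in the scene. Friction and masses are not known exactly. Their poses are not given: they have to be found in the camera images.
- rest: Drain rest, fixed to the bench: a white plastic base 130 x 215 mm (x by y; y from -100 to +115) with a steel crown across its middle. Origin: bench level under the crown. The +y shoulder is flat at height 20 mm (the basket starts there); the -y shoulder is higher, 32 mm. The crown is a round bar of radius 15 mm, 70 mm long, lying along the rest's x with its axis 62 mm above the bench.
- crown (a point): Highest point in the middle of the rest's crown, 77 mm above the bench.
- basket: Rectangular open steel basket, 104 x 64 mm (x by y) and 45 mm high, 0.22 kg, with a fixed arched handle. Origin: centre of its underside. The handle is 8 mm round bar in the basket's xz plane; its flat top runs along the basket's x from -38 to +38 mm, axis 125 mm above the underside.
- bail (a point): Middle of the basket handle's flat top, on the bar's axis.
- hook_stand: Hook stand, fixed: base 110 x 110 x 12 mm, round post 16 mm thick and 225 mm tall, and an 8 mm round hook arm. Origin: under the post. From the post top (axis height 216 mm) the arm runs along the stand's -y, dropping slightly to the saddle 75 mm out, then turns up to a tip 95 mm out whose top is 229 mm above the bench.
- saddle (a point): Top surface of the hook arm at its lowest point, 207 mm above the bench; a hung handle settles here, so that the axis of its bar is about 4 mm higher.
- gauge: Angle gauge, 0.3 kg, loose, standing on the bench: aluminium foot bar 40 x 140 x 12 mm (x by y by z, flat underside), a white upright plate 116 mm wide and 6 mm thick over it up to 126 mm, and on top a wooden grip block 16 x 44 mm (x by y) from 124 to 170 mm. Origin: centre of the foot's underside. The pointer and mark tab are on its +x face.
- foot (a point): Centre of the underside of the gauge's foot (the gauge's origin).
- grip (a point): Point in the gauge's grip block 152 mm above the foot's underside, where it can be pinched across its 16 mm thickness (along the gauge's x).
- pointer (a joint): Angle of the gauge's dark hanging pointer, a lightly damped pendulum pivoted 110 mm above the foot's underside and free to swing +-0.6 rad: 0 when it hangs along the plate's centre line, positive when its tip lies towards the gauge's +y. It hangs plumb, so leaning the gauge's top by an angle towards +y brings it to about + that angle. It comes to rest within about 1.5 s.
- mark_tab (a joint): Angle of the dark mark tab about the same pivot, same sense (0.17 to 0.34, always on the +y side). It is stiff and stays where it was set. The pointer is on the mark when the two angles agree.
- pointer_tip (a point): Tip of the pointer, 73 mm below its pivot, 12 mm in front (+x) of the plate's middle.
- mark_point (a point): Middle of the upper edge of the mark tab, an 8 mm wide, 10 mm tall dark block, 73 mm from the pivot; the pointer tip is over this point when on the mark.
- jar: Bystander: amber glass jar, 66 mm wide, 90 mm tall. Origin: centre of underside.
- can: Bystander: can with paper label, 72 mm wide, 100 mm tall. Origin: centre of underside.
- bowl: Bystander: white bowl, 100 mm wide, 50 mm tall. Origin: centre of underside.
- mould: Bystander: chocolate mould, slab 135 x 200 x 24 mm. Origin: centre of underside.
- spatula: Bystander: spatula lying flat on the bench along its own x, about 0.28 m long.
- brush: Bystander: brush lying flat on the bench along its own x, about 0.2 m long.

How it is judged:
By the outcome, as a careful person would: the job done as asked, in the order asked, and still so for the second after the job is handed in, while the arm keeps its last pose, push and grip.
It also fails if it takes over 54 s, if anything falls off the work surface, if the arm or the gripper's body presses on something with over 40 N, if the wrist force passes 120 N, or if a joint passes its speed limit or range.

ROBOT

A 6-joint arm with a two-finger parallel gripper is mounted at the origin on the work surface. World frame = base frame: x ahead of the robot, y to its left, z up, the work surface at z = 0. Lengths are in m, angles in rad, forces in N, time in s.
With the tool pointing down it reaches from about 0.35 to 0.975 m from the base axis. Payload 4.9 kg.
Tool frame: the origin (TCP) lies on the centre line of the jaws, within the pads' length; the fingertips stand manip.tcp_to_tips ahead of it and the grasp point (between the pads) is the TCP (manip.tcp_to_tips is the distance from the TCP to the fingertips, in m); y points along the fingers, z is the direction in which the jaws open and shut, and the axes are right-handed (so a half turn about y gives the same grasp; the last joint's range is limited). The gripper opens to 85 mm and grips with 20 to 120 N. Pads are 22 mm wide; open, the fingers measure 114 mm over their backs; the gripper's body (76 mm by 85 mm) begins 54 mm behind the grasp point. The pads swing forward as they close: fully open they stand 13 mm farther back than shut.
Start: joints at [1.111, 0.053, 1.613, -0, 1.476, -0.119], TCP at [0.209, 0.589, 0.25] pointing down, gripper open.
Joint ranges: [-3.01, 3.01], [-1.01, 2.22], [0.06, 2.58], [-1.02, 4.17], [0.09, 2.62], [-3.14, 3.14]. Speed limits (rad/s): [2.57, 2.57, 3.14, 3.14, 3.14, 3.14].

INTERFACE

Orientations are given as a unit quaternion [w, x, y, z].
In Python, from plant import manip gives the robot as it stands.
- The arm moves only by the tool apply_moves, never from a script. Its argument "moves" is a list of rows, each a list of 7 numbers: the gripper's target within -1 to 1 (shut at 1, half-way at 0, fully open at -1), then the shift along the tool's x, y, z in mm, then the turn, a rotation vector about the tool's x, y, z in degrees. A call has 1 to 20 rows; each row shifts and turns the commanded pose from where the row before left it, along the tool's axes as they then stand; what a row does not reach is not made up. A row lasts 1/10 s, in which the tool goes at most 50 mm and 8.59 degrees, less where a joint would pass 70% of its speed; a pose out of reach is approached as far as the arm can. A call with a gripper value outside its range is refused whole. The fingers move at their own pace and stop on an object; the grip force is fixed at half the most. Time passes only in rows, so rows that do not move let the fingers close. It gives the time, the measured TCP pose, the force and the opening at its end, in the units of the state.
- manip.state(): the state, without advancing time (a new reading comes with each control period).
- manip.grab_frame(name): name is "side" or "top"; returns the picture (420x560x3 uint8, blue, green, red); there is no depth.
- manip.calibration(name): a dict with "mtx" (3x3 intrinsics, pixels), "distortion" ([k1, k2, p1, p2, k3] as OpenCV has them; the pictures are not rectified), "T" (4x4, takes a point from camera to world coordinates). Camera axes: x right, y down, z forward; pixel columns grow to the right and rows downward; lengths in m; the calibration is good to about 2 mm. A picture is of the moment at which its call begins. calibration takes no time and is no camera call.
- manip.job_done(): hands the job in, once; it reports no verdict.
The state is a dict: "time": time; "joint_pos": joint angles; "joint_vel": joint speeds; "joint_efforts": joint torques, N m; "tool_pos": TCP position; "tool_rot": TCP orientation; "contact_force": force on the tool from outside, world axes, zero at the start; "ft_torque": the same for the moment, N m; "gripper_width": opening from 0.0 (shut) to 1.0 (fully open).
Only numpy, scipy, OpenCV 4.12 (cv2) and the standard library are available. Lean on these libraries where they do the work, as an engineer would, in place of code of your own. Each camera call takes 0.05 s, during which the arm holds its last target. There are 200 camera calls.

## Working session

There is one attempt and no reset: what is moved stays moved. The work goes in short steps, Python scripts to look and compute and a tool call to move; the robot and the scene stay as the last step left them, time stands still between calls to the robot, and variables do not carry over. Pictures are saved under pics/ and viewed, about 8 in all and at most 12, crops included, and the job is handed in when it is done.

Besides the shell and the picture viewer there is one more tool, called after "Call:" as name(argument=value, ...), one argument or row to a line, values as JSON. apply_moves: Moves the arm, as the interface text tells. Its arguments: {"type":"object","properties":{"moves":{"type":"array","items":{"type":"array","items":{"type":"number"}}}},"required":["moves"]}

```bash
mkdir -p pics; ls; python3 - <<'E'
from plant import manip
import cv2,numpy as np
a=manip.grab_frame("side");b=manip.grab_frame("top")
cv2.imwrite("pics/side0.png",a);cv2.imwrite("pics/top0.png",b)
for n in("side","top"):
    c=manip.calibration(n);print(n,np.round(c["mtx"],1).tolist(),np.round(c["distortion"],3),np.round(c["T"],3).tolist())
print(manip.tcp_to_tips,manip.state())
E
```

```text
pics
side [[507.6, 0.0, 281.9], [0.0, 507.6, 208.3], [0.0, 0.0, 1.0]] [-0.07  0.    0.    0.    0.  ] [[-0.974, -0.129, 0.188, 0.284], [-0.228, 0.56, -0.797, 1.168], [-0.003, -0.819, -0.574, 0.98], [0.0, 0.0, 0.0, 1.0]]
top [[419.5, 0.0, 282.3], [0.0, 419.5, 205.0], [0.0, 0.0, 1.0]] [-0.112  0.     0.     0.     0.   ] [[-0.019, -0.995, 0.095, 0.497], [-1.0, 0.016, -0.024, 0.05], [0.022, -0.096, -0.995, 1.046], [0.0, 0.0, 0.0, 1.0]]
0.019 {'time': 0.1, 'joint_pos': array([ 1.11100386e+00,  5.33158385e-02,  1.61417693e+00,  1.93105348e-06,
        1.47597695e+00, -1.19020918e-01]), 'joint_vel': array([-0.00116944, -0.00443119, -0.00341528,  0.00046309, -0.00084156,
        0.00020281]), 'joint_efforts': array([ 2.31330077e-04, -3.94896019e+01, -3.71366465e+01, -4.25569681e-05,
        3.83767619e-03,  2.36278095e-05]), 'tool_pos': array([0.20865837, 0.58857787, 0.24915833]), 'tool_rot': array([-0.6962313 ,  0.697503  , -0.12008888,  0.1197088 ]), 'contact_force': array([-0.2982039 , -0.1858157 ,  0.41328782]), 'ft_torque': array([-0.01490794,  0.01870438,  0.06230321]), 'gripper_width': 0.9995224802782515}
```

View pics/side0.png

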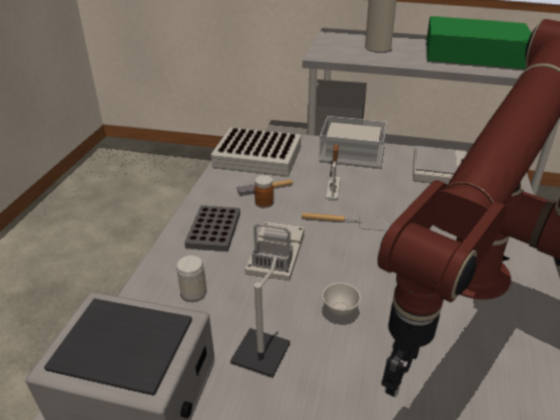

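View pics/top0.png

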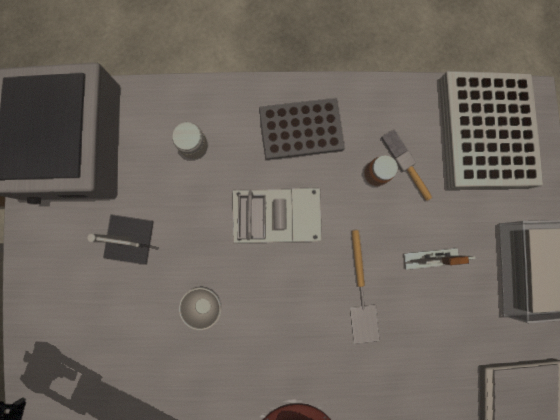

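The side view shows the stand at (262,350), with its arm running from the post top (262,283) to (277,262). The basket and rest are at (275,250) and the gauge is at (333,187). The top view shows the rest at about (278,216), the basket on its left (+y), the stand base at (129,239) and the gauge foot at (430,259). I'll zoom in next.

```bash
python3 - <<'E'
import cv2,numpy as np
a=cv2.imread("pics/side0.png");b=cv2.imread("pics/top0.png")
def c(im,x,y,w,h): return cv2.resize(im[y:y+h,x:x+w],(400,300),interpolation=cv2.INTER_CUBIC)
cv2.imwrite("pics/c0.png",np.vstack([np.hstack([c(b,395,228,80,60),c(a,300,140,80,60)]),np.hstack([c(b,225,180,100,75),c(a,226,215,100,75)])]))
cv2.imwrite("pics/c1.png",np.hstack([c(b,80,203,100,75),c(a,220,250,160,120)]))
E
```

```text
(no output)
```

View pics/c0.png

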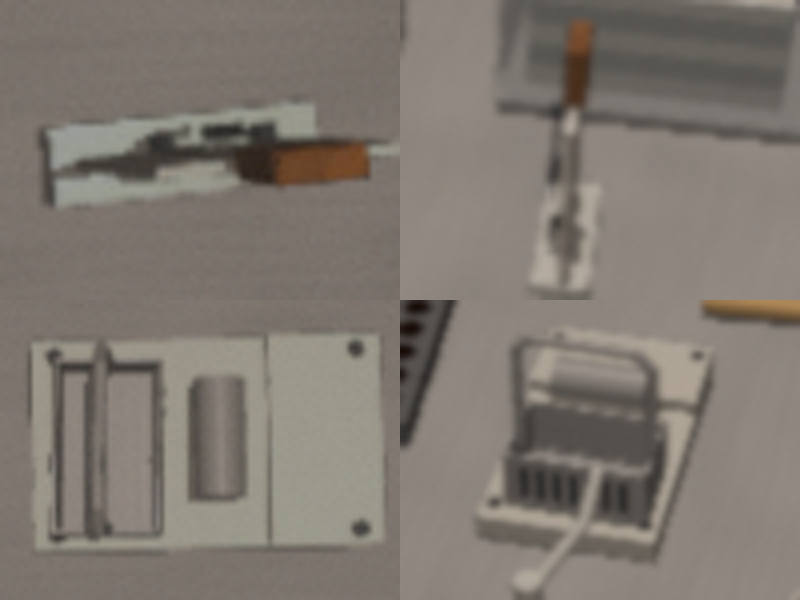

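View pics/c1.png

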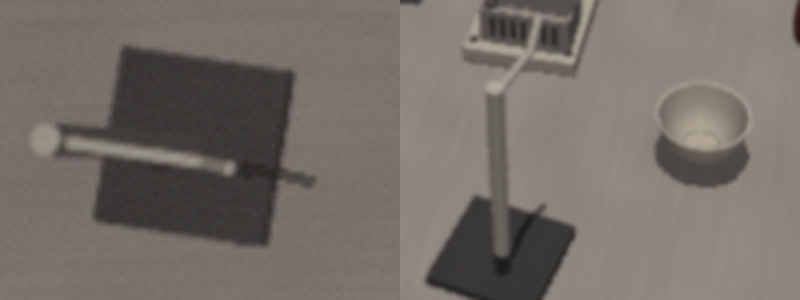

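The crops show:
- **Stand:** the post top is at top-view (90.8,237.5), the arm tip at (137.5,244.8), and the arm points to about -y.
- **Bail:** top-view (250,215).
- **Crown:** centre at about (279,214).
- **Gauge:** yawed about +5°, with the dark pointer parts on its world +x side. The top of the grip is at (459,261).

```bash
cat > h.py <<'E'
import cv2,numpy as np
from plant import manip
from scipy.spatial.transform import Rotation as R
C={n:manip.calibration(n) for n in("side","top")}
def ray(n,p):
    c=C[n];q=cv2.undistortPoints(np.array([[p]],float),c["mtx"],c["distortion"])[0,0]
    T=c["T"];return T[:3,3],T[:3,:3]@np.r_[q,1]
def onz(n,p,z):
    o,d=ray(n,p);return o+d*(z-o[2])/d[2]
def tri(ps,pt):
    (a,u),(b,v)=ray("side",ps),ray("top",pt)
    s=np.linalg.lstsq(np.c_[u,-v],b-a,rcond=None)[0];p,q=a+u*s[0],b+v*s[1]
    return (p+q)/2,np.linalg.norm(p-q)
def px(n,P):
    c=C[n];T=np.linalg.inv(c["T"]);return cv2.projectPoints(np.array([P],float),cv2.Rodrigues(T[:3,:3])[0],T[:3,3],c["mtx"],c["distortion"])[0][0,0]
def rot(s): return R.from_quat(np.roll(s["tool_rot"],-1))
E
python3 - <<'E'
from h import *
np.set_printoptions(precision=4,suppress=True)
print("crown",onz("top",(279.3,214.2),.077))
for p,z in [((233,190.5),.02),((320,188.5),.032),((321.5,242),.032),((234,242.5),.02)]: print("rest corner",onz("top",p,z))
print("crown ends",onz("top",(279.5,198.7),.07),onz("top",(279,229.8),.07))
print("bail z",onz("top",(250,214.8),.145+.004),tri((272.5,227.3),(250,214.8)))
print("bar ends",onz("top",(250.5,191.5),.14),onz("top",(249.5,238.5),.14))
print("post top",onz("top",(90.8,237.5),.225),tri((257.6,285.2),(90.8,237.5)))
print("tip",onz("top",(137.5,244.8),.229),tri((276,258.8),(137.5,244.8)))
print("base c",onz("top",(128.3,239),.012))
print("grip top",onz("top",(459.2,260.6),.17),tri((335.9,146),(459.2,260.6)))
f=lambda x,y:(x/5+395,y/5+228)
for p in [(50,128),(52,207),(315,103)]: print("foot",onz("top",f(*p),.012))
s=manip.state();print(rot(s).as_matrix(),s["tool_pos"])
E
```

```text
crown [0.5684 0.034  0.077 ]
rest corner [0.633  0.1461 0.02  ]
rest corner [ 0.633  -0.0674  0.032 ]
rest corner [ 0.5026 -0.0675  0.032 ]
rest corner [0.5053 0.1447 0.02  ]
crown ends [0.6053 0.0328 0.07  ] [0.5325 0.0352 0.07  ]
bail z [0.5628 0.098  0.149 ] (array([0.5631, 0.0983, 0.141 ]), np.float64(0.00063621847643932))
bar ends [0.6143 0.0968 0.14  ] [0.5124 0.1002 0.14  ]
post top [0.5171 0.411  0.225 ] (array([0.5167, 0.4108, 0.2251]), np.float64(0.0008431539385574019))
tip [0.5017 0.3146 0.229 ] (array([0.5004, 0.3162, 0.223 ]), np.float64(0.002783956911248175))
base c [0.5176 0.4083 0.012 ]
grip top [ 0.4549 -0.3475  0.17  ] (array([ 0.4546, -0.3463,  0.173 ]), np.float64(0.0009347743589951066))
foot [ 0.4691 -0.2786  0.012 ]
foot [ 0.4299 -0.2782  0.012 ]
foot [ 0.4777 -0.4175  0.012 ]
[[ 0.9425 -0.0008  0.3342]
 [-0.3342 -0.0017  0.9425]
 [-0.0002 -1.     -0.0019]] [0.2087 0.5886 0.2492]
```

Call:
apply_moves(
  moves=[
    [-1,0,-30,0,0,-6.2,0],
    [-1,0,-30,0,0,-6.2,0],
    [-1,0,-30,0,0,-6.2,0],
    [-1,27.5,0,-41,0,0,0],
    [-1,27.5,0,-41,0,0,0],
    [-1,27.5,0,-41,0,0,0],
    [-1,27.5,0,-41,0,0,0],
    [-1,27.5,0,-41,0,0,0],
    [-1,27.5,0,-41,0,0,0],
    [-1,27.5,0,-41,0,0,0],
    [-1,27.5,0,-41,0,0,0],
    [-1,27.5,0,-41,0,0,0],
    [-1,27.5,0,-41,0,0,0],
    [-1,27.5,0,-41,0,0,0],
    [-1,27.5,0,-41,0,0,0],
    [-1,0,0,0,0,0,0],
    [-1,0,0,0,0,0,0],
  ],
)

```text
time: 1.8
tool_pos: [0.531, 0.0908, 0.3394]
tool_rot: [0.707, -0.707, 0.007, -0.006]
contact_force: [-0.9, 0.3, -0.4]
gripper_width: 0.997
```

```bash
cat >> h.py <<'E'
np.set_printoptions(precision=4,suppress=True)
def to(p,r=None):
    "tool-frame shift (mm) and turn (deg) to world pose"
    s=manip.state();q=rot(s)
    print("t",s["time"],"shift",q.inv().apply(np.array(p)-s["tool_pos"])*1e3, "turn",None if r is None else (q.inv()*r).as_rotvec(degrees=True),"yaw x",np.degrees(np.arctan2(*q.as_matrix()[1::-1,0])),"F",s["contact_force"],"w",s["gripper_width"])
def down(yaw): # tool down, tool x at yaw deg
    return R.from_euler("z",yaw,degrees=True)*R.from_matrix(np.array([[1,0,0],[0,0,1],[0,-1,0]]).astype(float))
E
python3 -c "
from h import *
to((.539,.099,.142),down(-1))"
```

```text
t 1.8 shift [  8.2226 197.4313   8.2827] turn [-0.0216 -0.0647 -0.1055] yaw x -1.064697600636052 F [-0.8544  0.298  -0.4078] w 0.9968994876682531
```

Call:
apply_moves(
  moves=[
    [-1,4,10,4,0,0,0],
    [-1,4,35,4,0,0,0],
    [-1,0,40,0,0,0,0],
    [-1,0,40,0,0,0,0],
    [-1,0,40,0,0,0,0],
    [-1,0,32,0,0,0,0],
    [1,0,0,0,0,0,0],
    [1,0,0,0,0,0,0],
    [1,0,0,0,0,0,0],
    [1,0,0,0,0,0,0],
    [1,0,0,0,0,0,0],
    [1,0,0,0,0,0,0],
    [1,0,0,0,0,0,0],
    [1,0,0,0,0,0,0],
    [1,0,0,0,0,0,0],
  ],
)

```text
time: 3.3
tool_pos: [0.5401, 0.0993, 0.1451]
tool_rot: [-0.707, 0.707, -0.005, 0.007]
contact_force: [-0.6, -0.6, 5.8]
gripper_width: 0.063
```

```bash
python3 -c "
from h import *
to((.539,.099,.142),down(-1))"
```

```text
t 3.3 shift [-1.0986  3.1358 -0.3005] turn [0.0231 0.0477 0.1558] yaw x -0.9522232116080995 F [-0.5675 -0.5929  5.8473] w 0.06332915626112026
```

Call:
apply_moves(
  moves=[
    [1,0,-10,0,0,0,0],
    [1,0,-20,0,0,0,0],
    [1,0,-30,0,0,0,0],
    [1,0,-30,0,0,0,0],
    [1,0,-30,0,0,4,0],
    [1,0,0,0,0,4,0],
    [1,0,0,0,0,0,0],
    [1,0,0,0,0,0,0],
    [1,0,0,0,0,0,0],
  ],
)

```text
time: 4.2
tool_pos: [0.5382, 0.0996, 0.2616]
tool_rot: [-0.705, 0.705, -0.056, 0.054]
contact_force: [-0.6, -0.7, -2.5]
gripper_width: 0.065
```

```bash
python3 - <<'E'
from h import *
to((.54,.1,.265),down(-9))
a=manip.grab_frame("side");b=manip.grab_frame("top");cv2.imwrite("pics/side1.png",a);cv2.imwrite("pics/top1.png",b)
f=lambda im,x,y:cv2.resize(im[y:y+150,x:x+200],(800//2,300),interpolation=cv2.INTER_CUBIC)
print(px("top",(.563,.1,.25)),px("side",(.563,.1,.25)))
cv2.imwrite("pics/c2.png",np.hstack([f(a,190,150),f(b,150,140)]))
E
```

```text
t 4.2 shift [ 1.7408 -3.4268  0.6493] turn [ 0.0296  0.1306 -0.176 ] yaw x -8.869435567827374 F [-0.6425 -0.7337 -2.5251] w 0.06504269482666158
[246.0413 210.8759] [271.7126 194.325 ]
```

View pics/c2.png

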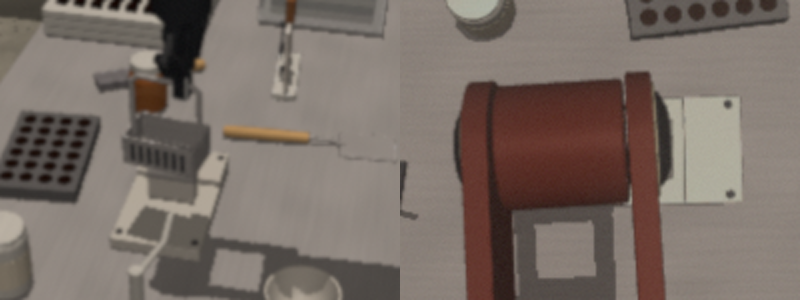

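Call:
apply_moves(
  moves=[
    [1,-15,0,0,0,0,0],
    [1,-30,6,0,0,0,0],
    [1,-30,8,0,0,0,0],
    [1,-17,0,10,0,0,0],
    [1,0,0,25,0,0,0],
    [1,0,0,35,0,0,0],
    [1,0,0,30,0,0,0],
    [1,0,0,25,0,0,0],
    [1,0,0,15,0,0,0],
    [1,0,0,5,0,0,0],
    [1,0,0,0,0,0,0],
    [1,0,0,0,0,0,0],
  ],
)

```text
time: 5.5
tool_pos: [0.4706, 0.2564, 0.2491]
tool_rot: [-0.705, 0.705, -0.055, 0.055]
contact_force: [-0.8, 0.0, -1.8]
gripper_width: 0.068
```

```bash
python3 - <<'E'
from h import *
to((.4825,.34,.248),down(-9))
a=manip.grab_frame("side");b=manip.grab_frame("top");cv2.imwrite("pics/side2.png",a);cv2.imwrite("pics/top2.png",b)
f=lambda im,x,y:cv2.resize(im[y:y+150,x:x+200],(800//2,300),interpolation=cv2.INTER_CUBIC)
cv2.imwrite("pics/c3.png",np.hstack([f(a,170,190),f(b,50,160)]))
E
```

```text
t 5.5 shift [-1.261   1.0414 84.4662] turn [ 0.0423  0.0379 -0.0168] yaw x -8.962084999465594 F [-0.8328  0.0048 -1.8256] w 0.06773903391904099
```

View pics/c3.png

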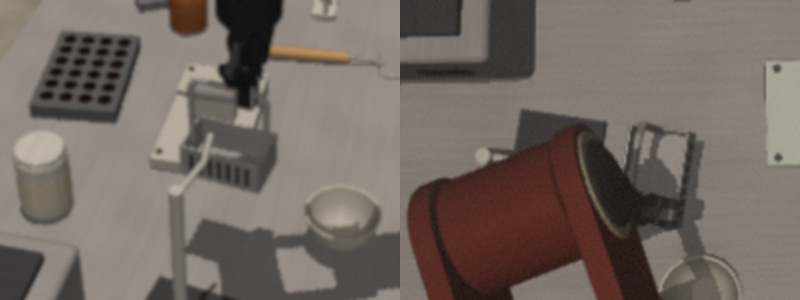

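Views so far: 6. The basket is level in the grip and the arm tip is in front of the handle opening. In the side crop the handle spans about x 190–268.

```bash
python3 - <<'E'
from h import *
for o in(-.049,.049,0): print(px("side",(.4706+.0227+o*.988,.2564-.0036-.155*o,.2491)), "final", px("side",(.5052+o*.988,.3364-.155*o,.211)))
print(px("side",(.5,.316,.229)))
E
```

```text
[304.3449 238.2936] final [291.4685 273.6791]
[265.4846 228.6918] final [251.5541 262.8124]
[284.6691 233.4347] final [271.2474 268.1812]
[275.5518 256.7116]
```

Call:
apply_moves(
  moves=[
    [1,0,0,10,0,0,0],
    [1,-1,0,18,0,0,0],
    [1,0,0,22,0,0,0],
    [1,0,0,18,0,0,0],
    [1,0,0,11,0,0,0],
    [1,0,0,5,0,0,0],
    [1,0,6,0,0,0,0],
    [1,0,10,0,0,0,0],
    [1,0,10,0,0,0,0],
    [1,0,6,0,0,0,0],
    [1,0,2,0,0,0,0],
    [1,0,0,0,0,0,0],
    [1,0,0,0,0,0,0],
  ],
)

```text
time: 6.9
tool_pos: [0.4829, 0.3402, 0.2156]
tool_rot: [0.705, -0.705, 0.055, -0.055]
contact_force: [0.1, 0.6, -2.7]
gripper_width: 0.067
```

```bash
python3 - <<'E'
from h import *
to((.4825,.34,.211),down(-9))
E
```

```text
t 6.9 shift [-0.3404  4.6432 -0.258 ] turn [-0.0122  0.0603  0.0268] yaw x -8.939727736455131 F [ 0.1378  0.5898 -2.7483] w 0.06716013027561919
```

Not in contact yet; I'll go lower gently.

Call:
apply_moves(
  moves=[
    [1,0,2,0,0,0,0],
    [1,0,2,0,0,0,0],
    [1,0,1,0,0,0,0],
    [1,0,0,0,0,0,0],
    [1,0,0,0,0,0,0],
  ],
)

```text
time: 7.4
tool_pos: [0.4832, 0.341, 0.2114]
tool_rot: [0.706, -0.704, 0.054, -0.056]
contact_force: [0.3, 2.5, 1.2]
gripper_width: 0.07
```

```bash
python3 - <<'E'
from h import *
to((.4825,.34,.211),down(-9));print(manip.state()["ft_torque"])
E
```

```text
t 7.4 shift [-0.577   0.4093 -1.0773] turn [-0.1185  0.0907  0.0998] yaw x -8.909364261097123 F [0.2692 2.5358 1.2334] w 0.06995880312609197
[ 0.4846 -0.1721  0.0809]
```

Call:
apply_moves(
  moves=[
    [0.6,0,0,0,0,0,0],
    [0.2,0,0,0,0,0,0],
    [-0.2,0,0,0,0,0,0],
    [-0.5,0,0,0,0,0,0],
    [-0.5,0,0,0,0,0,0],
    [-0.5,0,-5,0,0,0,0],
    [-0.5,0,-15,0,0,0,0],
    [-0.5,0,-30,0,0,0,0],
    [-0.5,0,-40,0,0,0,0],
    [-0.5,0,-30,0,0,0,0],
    [-0.5,-30,0,-30,0,0,0],
    [-0.5,-30,0,-35,0,0,0],
    [-0.5,0,0,-48,0,0,0],
    [-0.5,0,0,-48,0,0,0],
    [-0.5,0,0,-48,0,0,0],
    [-0.5,0,0,-20,0,0,0],
  ],
)

```text
time: 9.0
tool_pos: [0.3872, 0.1209, 0.3322]
tool_rot: [-0.705, 0.705, -0.055, 0.057]
contact_force: [0.2, -0.2, 0.5]
gripper_width: 0.748
```

```bash
python3 - <<'E'
from h import *
to((.4553,-.347,.30),down(-85))
a=manip.grab_frame("side");b=manip.grab_frame("top");cv2.imwrite("pics/side3.png",a);cv2.imwrite("pics/top3.png",b)
f=lambda im,x,y:cv2.resize(im[y:y+150,x:x+200],(800//2,300),interpolation=cv2.INTER_CUBIC)
g=lambda im,x,y:cv2.resize(im[y:y+75,x:x+100],(800//2,300),interpolation=cv2.INTER_CUBIC)
cv2.imwrite("pics/c4.png",np.vstack([np.hstack([f(a,170,190),f(b,60,160)]),np.hstack([g(b,395,222),g(b,225,180)])]))
E
```

```text
t 9.0 shift [ 140.9039   32.662  -451.2852] turn [-0.1237 75.9234  0.1633] yaw x -9.076477418285252 F [ 0.2306 -0.2349  0.4814] w 0.748405298035359
```

View pics/c4.png

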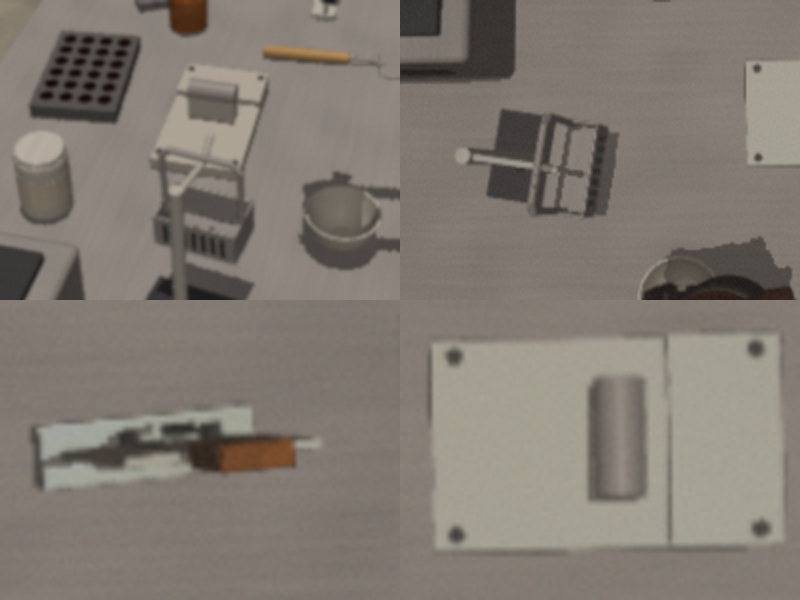

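The basket hangs on the saddle, released (side crop (200,155)). The rest is clear, with the crown at crop (617,437). Now I'll fit the rest and gauge poses by mask.

```bash
python3 - <<'E'
from h import *
b=cv2.imread("pics/top3.png");hsv=cv2.cvtColor(b,cv2.COLOR_BGR2HSV)
# rest: +y shoulder plate and -y plate as bright regions
roi=np.zeros(b.shape[:2],np.uint8);roi[180:252,225:330]=1
m=((hsv[...,2]>140)&(roi>0)).astype(np.uint8)
n,l,st,c=cv2.connectedComponentsWithStats(m)
for i in range(1,n):
    if st[i,4]<400: continue
    p=np.argwhere(l==i)[:,::-1].astype(float);z=.02 if p[:,0].mean()<280 else .032
    W=np.array([onz("top",q,z)[:2]*1e3 for q in p]).astype(np.float32);print(st[i],cv2.minAreaRect(W))
    # straight edges: per-column top/bottom
    cols=np.unique(p[:,0])[4:-4];e=[(k,p[p[:,0]==k,1].min(),p[p[:,0]==k,1].max()) for k in cols]
    for j in(1,2):
        E=np.array([onz("top",(r[0],r[j]),z)[:2] for r in e]);f=np.polyfit(E[:,1],E[:,0],1);print("slope yaw",-np.degrees(np.arctan(f[0])),"x",E[:,0].mean())
# gauge
roi[:]=0;roi[240:280,395:485]=1
m=((hsv[...,2]>150)&(hsv[...,1]<60)&(roi>0)).astype(np.uint8);p=np.argwhere(m)[:,::-1].astype(float)
W=np.array([onz("top",q,.012)[:2]*1e3 for q in p if q[0]<459]).astype(np.float32);print("foot",cv2.minAreaRect(W),cv2.boxPoints(cv2.minAreaRect(W)))
m=((hsv[...,0]<20)&(hsv[...,1]>120)&(hsv[...,2]>95)&(roi>0)).astype(np.uint8);p=np.argwhere(m)[:,::-1].astype(float)
W=np.array([onz("top",q,.17)[:2]*1e3 for q in p]).astype(np.float32);print("block top",len(p),cv2.minAreaRect(W),W.mean(0))
g=cv2.cvtColor(b,cv2.COLOR_BGR2GRAY)
print(g[215,268:292], g[208,268:292]);print(g[190:240,278])
E
```

```text
[ 232  188   90   55 4052] ((570.9061889648438, 40.657875061035156), (131.74588012695312, 216.75071716308594), 0.17859870195388794)
slope yaw 0.49382552053999396 x 0.6338157419751597
slope yaw 0.48918141363985335 x 0.5088768576565648
foot ((454.9798278808594, -347.7389831542969), (38.233482360839844, 136.43869018554688), 3.494992971420288) [[ 431.7399 -280.8119]
 [ 440.0574 -416.9968]
 [ 478.2198 -414.6661]
 [ 469.9023 -278.4811]]
block top 107 ((455.2373962402344, -347.95294189453125), (12.743203163146973, 39.11402893066406), 3.4629225730895996) [ 455.1269 -347.6867]
[160 159 159 148 104  89  91 100 109 117 126 135 139 130 123 116 109 107
 128 157 160 162 159 152] [160 162 160 146 103  92  90 102 113 123 126 136 138 130 121 114 107 106
 126 157 160 160 159 154]
[154 159 159 160 160 159 160 159 151 136 129 127 128 126 126 127 127 125
 126 127 126 125 127 126 124 126 125 126 125 124 126 125 126 126 126 127
 123 122 110  97 130 157 160 161 160 161 160 161 161 162]
```

Call:
apply_moves(
  moves=[
    [-0.5,8,0,-25,0,0,0],
    [-0.5,14,0,-43,0,0,0],
    [-0.5,14,0,-43,0,0,0],
    [-0.5,14,0,-43,0,0,0],
    [-0.5,14,0,-43,0,0,0],
    [-0.5,14,0,-43,0,0,0],
    [-0.5,14,0,-43,0,0,0],
    [-0.5,14,0,-43,0,0,0],
    [-0.5,14,0,-43,0,0,0],
    [-0.5,14,0,-43,0,0,0],
    [-0.5,7,0,-39,0,0,0],
    [-0.5,0,0,0,0,8,0],
    [-0.5,0,0,0,0,8,0],
    [-0.5,0,0,0,0,8,0],
    [-0.5,0,0,0,0,8,0],
    [-0.5,0,0,0,0,8,0],
    [-0.5,0,0,0,0,8,0],
    [-0.5,0,0,0,0,8,0],
    [-0.5,0,0,0,0,8,0],
    [-0.5,0,0,0,0,8,0],
  ],
)

```text
time: 11.1
tool_pos: [0.4585, -0.3434, 0.3311]
tool_rot: [0.537, -0.537, 0.46, -0.46]
contact_force: [0.0, 0.7, 0.3]
gripper_width: 0.752
```

Call:
apply_moves(
  moves=[
    [-0.5,0,0,0,0,5,0],
    [-0.5,0,0,0,0,0,0],
    [-0.5,0,0,0,0,0,0],
  ],
)

```text
time: 11.4
tool_pos: [0.458, -0.3436, 0.3308]
tool_rot: [0.518, -0.518, 0.481, -0.481]
contact_force: [0.8, 0.0, 0.3]
gripper_width: 0.751
```

```bash
python3 - <<'E'
from h import *
to((.455,-.3477,.152),down(-86.5));print(manip.state()["joint_pos"])
E
```

```text
t 11.4 shift [  3.8123 178.7753  -3.4021] turn [-0.0298  0.7388  0.0129] yaw x -85.76121607253585 F [0.8013 0.0093 0.2832] w 0.7513051483737264
[-0.7737 -0.1074  1.6372  0.0002  1.6112 -0.8477]
```

Call:
apply_moves(
  moves=[
    [-0.5,2,15,-2,0,0.7,0],
    [-0.5,2,40,-1.5,0,0,0],
    [-0.5,0,45,0,0,0,0],
    [-0.5,0,40,0,0,0,0],
    [-0.5,0,25,0,0,0,0],
    [-0.5,0,13,0,0,0,0],
    [-0.5,0,0,0,0,0,0],
    [1,0,0,0,0,0,0],
    [1,0,0,0,0,0,0],
    [1,0,0,0,0,0,0],
    [1,0,0,0,0,0,0],
    [1,0,0,0,0,0,0],
    [1,0,0,0,0,0,0],
    [1,0,0,0,0,0,0],
  ],
)

```text
time: 12.8
tool_pos: [0.4549, -0.3491, 0.1544]
tool_rot: [-0.514, 0.515, -0.484, 0.486]
contact_force: [-0.7, 0.1, 5.7]
gripper_width: 0.178
```

```bash
python3 - <<'E'
from h import *
to((.455,-.3477,.152),down(-86.5));print(rot(manip.state()).as_matrix())
E
```

```text
t 12.8 shift [-1.429   2.3807  0.2154] turn [-0.1331 -0.1219  0.1533] yaw x -86.62205596183924 F [-0.7176  0.1285  5.7131] w 0.17794839269503918
[[ 0.0589  0.0025  0.9983]
 [-0.9983 -0.0025  0.0589]
 [ 0.0027 -1.      0.0023]]
```

Call:
apply_moves(
  moves=[
    [1,0,-10,0,0,0,0],
    [1,0,-30,0,0,0,0],
    [1,0,-45,0,0,0,0],
    [1,0,-45,0,0,0,0],
    [1,0,-45,0,0,0,0],
    [1,0,-45,0,0,0,0],
    [1,0,-45,0,0,0,0],
    [1,-20,-35,-1,0,0,0],
    [1,-40,0,-3,0,0,0],
    [1,-45,0,-3,0,0,0],
    [1,-45,0,-3,0,0,0],
    [1,-45,0,-3,0,0,0],
    [1,-45,0,-3,0,0,0],
    [1,-45,0,-3,0,0,0],
    [1,-45,0,-3,0,0,0],
    [1,-45,0,-3,0,0,0],
    [1,-45,0,-3,0,0,0],
    [1,-30,0,0,0,0,0],
    [1,0,0,0,0,-6,0],
    [1,0,0,0,0,-8,0],
  ],
)

```text
time: 14.8
tool_pos: [0.3987, 0.1005, 0.4515]
tool_rot: [-0.571, 0.572, -0.417, 0.416]
contact_force: [0.4, 0.3, -3.0]
gripper_width: 0.176
```

Call:
apply_moves(
  moves=[
    [1,0,0,0,0,-8,0],
    [1,0,0,0,0,-8,0],
    [1,0,0,0,0,-8,0],
    [1,0,0,0,0,-8,0],
    [1,0,0,0,0,-8,0],
    [1,0,0,0,0,-8,0],
    [1,0,0,0,0,-8,0],
    [1,0,0,0,0,-8,0],
    [1,0,0,0,0,-8,0],
  ],
)

```text
time: 15.7
tool_pos: [0.399, 0.0993, 0.4515]
tool_rot: [-0.707, 0.707, -0.003, 0.001]
contact_force: [0.1, -0.8, -3.3]
gripper_width: 0.183
```

```bash
python3 - <<'E'
from h import *
to((.25,.53,.46),down(0))
E
```

```text
t 15.7 shift [-151.2578   -8.2522  429.9141] turn [ 0.0029 -0.2963 -0.1169] yaw x -0.296315298902574 F [ 0.0528 -0.7997 -3.2528] w 0.18255464448298264
```

Move to the camera and wait 1.2 s for the pointer to settle.

Call:
apply_moves(
  moves=[
    [1,-8,0,20,0,0,0],
    [1,-14,-1,40,0,0,0],
    [1,-16,-1,45,0,0,0],
    [1,-16,-1,45,0,0,0],
    [1,-16,-1,45,0,0,0],
    [1,-16,-1,45,0,0,0],
    [1,-16,-1,45,0,0,0],
    [1,-16,-1,45,0,0,0],
    [1,-16,-1,45,0,0,0],
    [1,-11,0,35,0,0,0],
    [1,-6,0,20,0,0,0],
  ],
)

```text
time: 16.8
tool_pos: [0.2515, 0.533, 0.4585]
tool_rot: [-0.706, 0.708, -0.004, 0.002]
contact_force: [0.4, -1.1, -3.2]
gripper_width: 0.178
```

Call:
apply_moves(
  moves=[
    [1,0,0,0,0,0,0],
    [1,0,0,0,0,0,0],
    [1,0,0,0,0,0,0],
    [1,0,0,0,0,0,0],
    [1,0,0,0,0,0,0],
    [1,0,0,0,0,0,0],
    [1,0,0,0,0,0,0],
    [1,0,0,0,0,0,0],
    [1,0,0,0,0,0,0],
    [1,0,0,0,0,0,0],
    [1,0,0,0,0,0,0],
    [1,0,0,0,0,0,0],
    [1,0,0,0,0,0,0],
    [1,0,0,0,0,0,0],
  ],
)

```text
time: 18.2
tool_pos: [0.2532, 0.531, 0.4603]
tool_rot: [0.707, -0.707, 0.004, -0.004]
contact_force: [-0.1, -0.3, -2.6]
gripper_width: 0.178
```

```bash
python3 - <<'E'
from h import *
to((.25,.53,.46),down(0))
s=manip.state();q=rot(s)
G=lambda x,y,z: s["tool_pos"]+q.apply([-y,.1544-z,x])  # gauge coords: x=tool z, y=-tool x, z=-tool y
a=manip.grab_frame("side");cv2.imwrite("pics/side4.png",a)
p=[px("side",G(.012,y,z)) for y,z in((-.08,-.01),(.08,-.01),(.08,.15),(-.08,.15))];print(p)
# rectified view of pointer plane, 4 px/mm
d=np.float32([[0,640],[640,640],[640,0],[0,0]])
M=cv2.getPerspectiveTransform(np.float32(p),d)
w=cv2.warpPerspective(a,M,(640,640),flags=cv2.INTER_CUBIC);cv2.imwrite("pics/w4.png",cv2.resize(w,(590,590)))
E
```

```text
t 18.2 shift [-3.2053  0.3077 -1.0009] turn [-0.0011 -0.6237 -0.    ] yaw x -0.6237107241394154 F [-0.136  -0.2936 -2.6247] w 0.1782486692585758
[array([335.8449, 322.2506]), array([427.2188, 338.1218]), array([444.5005, 268.9919]), array([341.891 , 253.4938])]
```

View pics/w4.png

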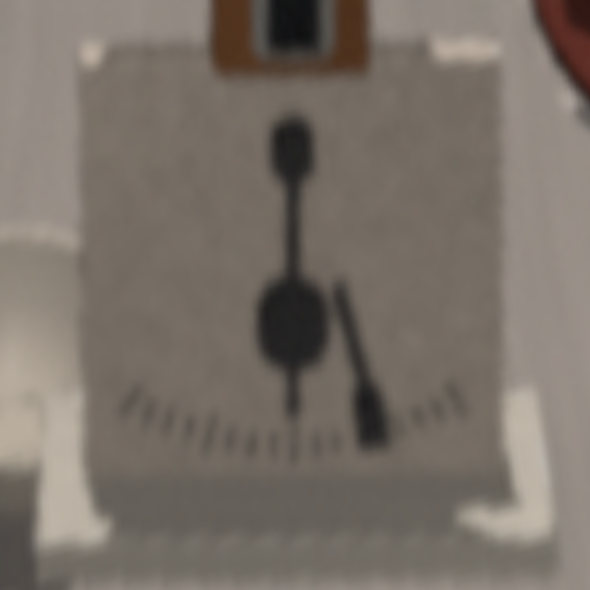

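The rectified gauge face shows the pointer hanging at the centre line (tip (293,418), pivot (293,148)) and the tab at about (370,415) on the +y side. Parallax blurs the tab angle, so I'll pitch the face squarely at the camera.

Call:
apply_moves(
  moves=[
    [1,0,0,0,6,0,0],
    [1,0,0,0,8,0,0],
    [1,0,0,0,8,0,0],
    [1,0,0,0,8,0,0],
    [1,0,0,0,8,0,0],
    [1,0,0,0,3,0,0],
    [1,0,0,0,0,0,0],
    [1,0,0,0,0,0,0],
    [1,0,0,0,0,0,0],
    [1,0,0,0,0,0,0],
    [1,0,0,0,0,0,0],
    [1,0,0,0,0,0,0],
    [1,0,0,0,0,0,0],
    [1,0,0,0,0,0,0],
    [1,0,0,0,0,0,0],
  ],
)

```text
time: 19.75
tool_pos: [0.2532, 0.5309, 0.4602]
tool_rot: [0.91, -0.415, 0.002, -0.005]
contact_force: [-0.9, -0.5, -3.0]
gripper_width: 0.18
```

```bash
cat >> h.py <<'E'
def rect(name,a,x=.012,h=.1544,S=4):
    s=manip.state();q=rot(s)
    G=lambda x,y,z: s["tool_pos"]+q.apply([-y,h-z,x])
    p=[px(name,G(x,y,z)) for y,z in((-.08,-.01),(.08,-.01),(.08,.15),(-.08,.15))]
    n=160*S;d=np.float32([[0,n],[n,n],[n,0],[0,0]])
    v=C[name]["T"][:3,3]-G(.012,0,.07);v=q.inv().apply(v/np.linalg.norm(v));print("view dir in tool",v)
    return cv2.warpPerspective(a,cv2.getPerspectiveTransform(np.float32(p),d),(n,n),flags=cv2.INTER_CUBIC)
E
python3 - <<'E'
from h import *
to((.25,.53,.46))
a=manip.grab_frame("side");cv2.imwrite("pics/side5.png",a)
w=rect("side",a);cv2.imwrite("pics/w5.png",w[:590])
g=cv2.cvtColor(w,cv2.COLOR_BGR2GRAY)
# dark centroid angle along circles round the pivot (320,160)
for r in list(range(30,96,5)):
    t=np.radians(np.arange(-12,32,.25));v=cv2.remap(g,(320+4*r*np.sin(t)).astype(np.float32)[None],(160+4*r*np.cos(t)).astype(np.float32)[None],1)[0].astype(float)
    wt=np.clip(np.median(v)-12-v,0,None);A=np.degrees(t);o=[]
    for m in((A<8),(A>=8)):o.append((round((wt[m]*A[m]).sum()/(wt[m].sum()+1e-9),2),int(wt[m].sum())))
    print(r,o)
E
```

```text
t 19.75 shift [-3.223  -0.453  -0.8983] turn None yaw x -0.6255944384136651 F [-0.9015 -0.5306 -2.9539] w 0.1796080618948843
view dir in tool [ 0.029 -0.072  0.997]
30 [(np.float64(-1.55), 2484), (np.float64(0.0), 0)]
35 [(np.float64(-1.27), 1897), (np.float64(0.0), 0)]
40 [(np.float64(-0.97), 4281), (np.float64(8.23), 22)]
45 [(np.float64(-1.31), 2408), (np.float64(8.46), 88)]
50 [(np.float64(-0.78), 971), (np.float64(8.17), 13)]
55 [(np.float64(-0.89), 2760), (np.float64(14.62), 245)]
60 [(np.float64(-0.62), 966), (np.float64(14.76), 439)]
65 [(np.float64(-0.25), 1349), (np.float64(14.82), 528)]
70 [(np.float64(-0.2), 1911), (np.float64(14.79), 829)]
75 [(np.float64(-0.07), 330), (np.float64(15.09), 1708)]
80 [(np.float64(-0.5), 31), (np.float64(14.8), 1963)]
85 [(np.float64(-0.08), 46), (np.float64(15.18), 1315)]
90 [(np.float64(-2.56), 9), (np.float64(13.64), 409)]
95 [(np.float64(0.0), 0), (np.float64(0.0), 0)]
```

View pics/w5.png

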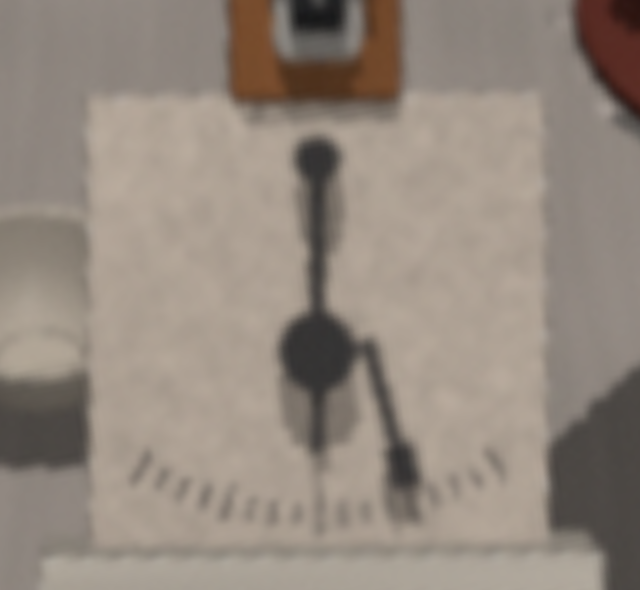

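Nine views used. Seen square on, the pivot is at (317,158), the pointer tip at (317,450) and the tab block at (402,466). That puts the tab at about 15.5° (0.27 rad). I'll lean the gauge by that much here, face still to the camera, as a direct rehearsal.

Call:
apply_moves(
  moves=[
    [1,0,0,0,0,0,-3],
    [1,0,0,0,0,0,-4.5],
    [1,0,0,0,0,0,-5],
    [1,0,0,0,0,0,-3],
    [1,0,0,0,0,0,0],
    [1,0,0,0,0,0,0],
    [1,0,0,0,0,0,0],
    [1,0,0,0,0,0,0],
    [1,0,0,0,0,0,0],
    [1,0,0,0,0,0,0],
    [1,0,0,0,0,0,0],
    [1,0,0,0,0,0,0],
    [1,0,0,0,0,0,0],
    [1,0,0,0,0,0,0],
    [1,0,0,0,0,0,0],
    [1,0,0,0,0,0,0],
    [1,0,0,0,0,0,0],
    [1,0,0,0,0,0,0],
    [1,0,0,0,0,0,0],
  ],
)

```text
time: 21.7
tool_pos: [0.2532, 0.5309, 0.4603]
tool_rot: [0.901, -0.411, -0.054, -0.128]
contact_force: [-0.2, -0.2, -3.4]
gripper_width: 0.18
```

```bash
python3 - <<'E'
from h import *
to((.25,.53,.46))
M=rot(manip.state()).as_matrix();print("lean",np.degrees(np.arctan2(-M[2,0],-M[2,1])), M[2])
a=manip.grab_frame("side");cv2.imwrite("pics/side6.png",a)
w=rect("side",a,S=5);cv2.imwrite("pics/w6.png",w[100:700,200:700])
E
```

```text
t 21.7 shift [-3.0068 -1.2453 -0.9467] turn None yaw x -10.938727602939231 F [-0.2131 -0.214  -3.3802] w 0.17976524513792064
lean -15.502981919377977 [ 0.2017 -0.7272  0.6561]
view dir in tool [ 0.0194 -0.0652  0.9977]
```

View pics/w6.png

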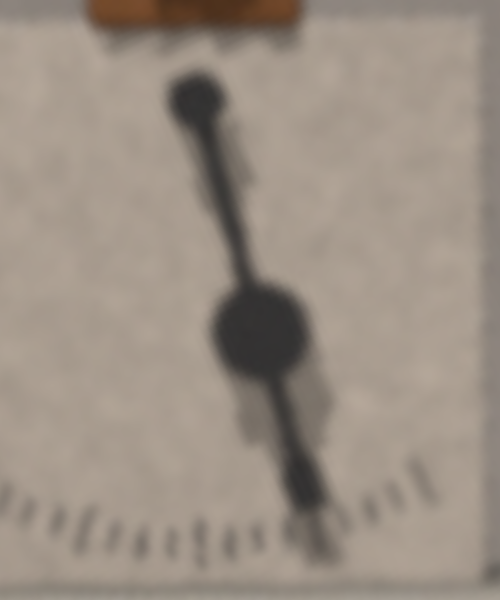

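Ten views used. The pointer line lies right over the tab: pivot (196,98), disc (261,331), tab (305,482). So the lean needed is about 15.6°. Now back to upright and over to the crown.

Call:
apply_moves(
  moves=[
    [1,0,0,0,0,0,7.5],
    [1,0,0,0,0,0,8],
    [1,0,0,0,-8,0,0],
    [1,0,0,0,-8,0,0],
    [1,0,0,0,-8,0,0],
    [1,0,0,0,-8,0,0],
    [1,0,0,0,-8,0,0],
    [1,0,0,0,-1,0,0],
    [1,8,0,-25,0,0,0],
    [1,15,0,-45,0,0,0],
    [1,15,0,-45,0,0,0],
    [1,15,0,-45,0,0,0],
    [1,15,0,-45,0,0,0],
    [1,15,0,-45,0,0,0],
    [1,15,0,-45,0,0,0],
    [1,15,0,-45,0,0,0],
    [1,15,0,-45,0,0,0],
    [1,15,0,-45,0,0,0],
    [1,15,0,-40,0,0,0],
    [1,5,0,-20,0,0,0],
  ],
)

```text
time: 23.75
tool_pos: [0.4115, 0.0362, 0.46]
tool_rot: [0.707, -0.707, 0.004, -0.007]
contact_force: [0.3, 0.6, -3.1]
gripper_width: 0.18
```

Call:
apply_moves(
  moves=[
    [1,0,0,0,0,8,0],
    [1,0,0,0,0,8,0],
    [1,0,0,0,0,8,0],
    [1,0,0,0,0,8,0],
    [1,0,0,0,0,8,0],
    [1,0,0,0,0,8,0],
    [1,0,0,0,0,8,0],
    [1,0,0,0,0,8,0],
    [1,0,0,0,0,8,0],
    [1,0,0,0,0,8,0],
    [1,0,0,0,0,8,0],
    [1,0,0,0,0,1,0],
    [1,0,0,0,0,0,0],
  ],
)

```text
time: 25.05
tool_pos: [0.4107, 0.0391, 0.4604]
tool_rot: [0.503, -0.501, 0.497, -0.498]
contact_force: [-0.3, -1.3, -2.8]
gripper_width: 0.179
```

```bash
python3 - <<'E'
from h import *
to((.569,.0335,.25),down(-89.7))
E
```

```text
t 25.05 shift [  7.0987 210.8188 157.6638] turn [-0.1451  0.195  -0.0321] yaw x -89.50499851271636 F [-0.3074 -1.2909 -2.7805] w 0.1785077955257848
```

Call:
apply_moves(
  moves=[
    [1,2,0,25,0,0.2,0],
    [1,3,10,40,0,0,0],
    [1,3,20,40,0,0,0],
    [1,1,30,30,0,0,0],
    [1,0,35,15,0,0,0],
    [1,0,35,7,0,0,0],
    [1,0,35,0,0,0,0],
    [1,0,30,0,0,0,0],
    [1,0,15,0,0,0,0],
    [1,0,4,0,0,0,0],
    [1,0,0,0,0,0,0],
    [1,0,0,0,0,0,0],
  ],
)

```text
time: 26.25
tool_pos: [0.569, 0.0307, 0.2488]
tool_rot: [0.502, -0.5, 0.498, -0.5]
contact_force: [-0.4, 0.4, -2.6]
gripper_width: 0.179
```

```bash
python3 - <<'E'
from h import *
to((.569,.032,.2314),down(-89.7))
a=manip.grab_frame("side");b=manip.grab_frame("top");cv2.imwrite("pics/side7.png",a);cv2.imwrite("pics/top7.png",b)
s=manip.state();q=rot(s);G=lambda x,y,z: s["tool_pos"]+q.apply([-y,.1544-z,x])
for n in("side","top"):
    print(n,"foot corners top",[px(n,G(x,y,.012)).round(1).tolist() for x,y in((.02,.07),(-.02,.07),(-.02,-.07),(.02,-.07))])
    print("crown ends axis top",[px(n,(.569+o,.0335,.077)).round(1).tolist() for o in(-.035,.035)])
f=lambda im,x,y:cv2.resize(im[y:y+90,x:x+60],(400,600),interpolation=cv2.INTER_CUBIC)
cv2.imwrite("pics/c7.png",np.hstack([f(a,248,190),cv2.resize(b[160:280,215:295+0],(400,600),interpolation=cv2.INTER_CUBIC)]))
E
```

```text
t 26.25 shift [-1.3307 17.3823 -0.0825] turn [-0.2318 -0.101   0.0144] yaw x -89.80099322041497 F [-0.3849  0.3838 -2.6343] w 0.17917590767786493
side foot corners top [[263.2, 236.4], [277.2, 238.5], [288.1, 209.9], [275.1, 208.2]]
crown ends axis top [[287.9, 233.1], [264.5, 229.8]]
top foot corners top [[249.7, 204.4], [249.9, 222.2], [312.3, 220.9], [311.8, 203.2]]
crown ends axis top [[279.8, 229.0], [279.2, 198.9]]
```

View pics/c7.png

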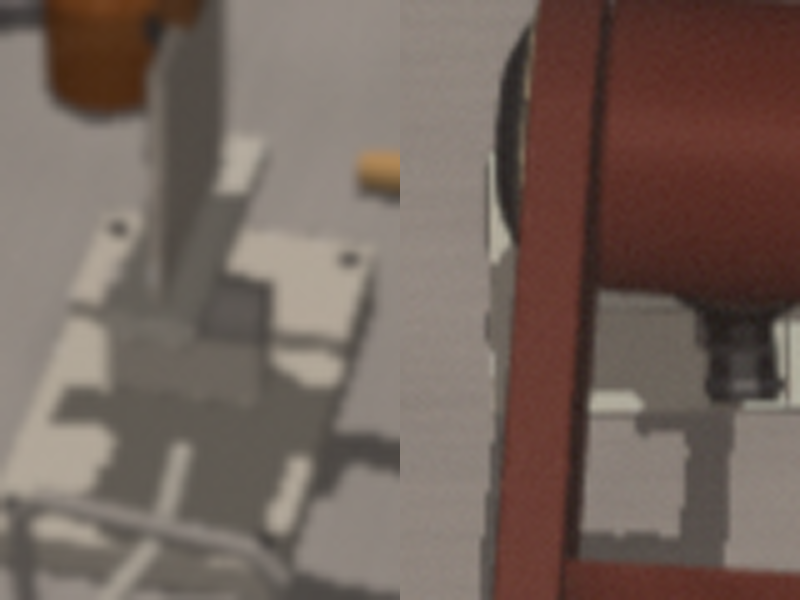

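Eleven views used. The side view shows the foot square over the crown. I'll shift +2 mm in y and descend gently.

Call:
apply_moves(
  moves=[
    [1,-1,4,0,-0.2,0,0],
    [1,-1,5,0,0,0,0],
    [1,0,4,0,0,0,0],
    [1,0,2,0,0,0,0],
    [1,0,1,0,0,0,0],
    [1,0,0,0,0,0,0],
    [1,0,0,0,0,0,0],
  ],
)

```text
time: 27.05
tool_pos: [0.5679, 0.0329, 0.2313]
tool_rot: [-0.5, 0.502, -0.5, 0.498]
contact_force: [-4.4, 0.5, 5.2]
gripper_width: 0.178
```

```bash
python3 - <<'E'
from h import *
to((.569,.0328,.2314),down(-89.7));print(manip.state()["ft_torque"])
E
```

```text
t 27.05 shift [ 0.0989 -0.0958  1.1195] turn [ 0.1888 -0.1206 -0.0167] yaw x -89.82060859155973 F [-4.3836  0.5356  5.2377] w 0.17821815125882617
[0.2224 0.9749 0.0315]
```

Call:
apply_moves(
  moves=[
    [1,0,-0.2,0,0.2,0,0],
    [1,0,0,0,0,0,0],
    [1,-4.2,0.05,0,0,0,-1.56],
    [1,-4.2,0.05,0,0,0,-1.56],
    [1,-4.2,0.05,0,0,0,-1.56],
    [1,-4.2,0.05,0,0,0,-1.56],
    [1,-4.2,0.05,0,0,0,-1.56],
    [1,0,0,0,0,0,0],
    [1,0,0,0,0,0,0],
  ],
)

```text
time: 27.95
tool_pos: [0.5679, 0.0541, 0.2298]
tool_rot: [-0.466, 0.534, -0.463, 0.532]
contact_force: [-2.6, 1.2, 5.2]
gripper_width: 0.182
```

```bash
cat >> h.py <<'E'
def chk():
    s=manip.state();M=rot(s).as_matrix()
    print("t",s["time"],"lean",np.degrees(np.arctan2(-M[2,0],-M[2,1])),"pitch",np.degrees(M[2,2]),"foot",s["tool_pos"]+M@[0,.1544,0],"F",s["contact_force"],"T",s["ft_torque"],"w",s["gripper_width"],"zdir",M[:,2])
E
python3 -c "
from h import *
chk()"
```

```text
t 27.95 lean -7.906499902474301 pitch 0.02796464910301013 foot [0.568  0.0329 0.0768] F [-2.5534  1.2348  5.1568] T [-0.0906  0.9433 -0.1238] w 0.18191639712381125 zdir [1.     0.0041 0.0005]
```

Call:
apply_moves(
  moves=[
    [1,-4.2,0.0,0,0,0,-1.56],
    [1,-4.2,0.0,0,0,0,-1.56],
    [1,-4.2,0.0,0,0,0,-1.56],
    [1,-4.2,0.0,0,0,0,-1.56],
    [1,-4.0,0.0,0,0,0,-1.5],
    [1,0,0,0,0,0,0],
    [1,0,0,0,0,0,0],
    [1,0,0,0,0,0,0],
    [1,0,0,0,0,0,0],
    [1,0,0,0,0,0,0],
    [1,0,0,0,0,0,0],
    [1,0,0,0,0,0,0],
    [1,0,0,0,0,0,0],
    [1,0,0,0,0,0,0],
    [1,0,0,0,0,0,0],
    [1,0,0,0,0,0,0],
  ],
)

```text
time: 29.55
tool_pos: [0.5681, 0.0746, 0.2258]
tool_rot: [-0.429, 0.564, -0.426, 0.563]
contact_force: [-3.0, 0.8, 5.4]
gripper_width: 0.178
```

```bash
python3 - <<'E'
from h import *
chk()
a=manip.grab_frame("side");b=manip.grab_frame("top");cv2.imwrite("pics/side8.png",a);cv2.imwrite("pics/top8.png",b)
s=manip.state();q=rot(s);G=lambda x,y,z: s["tool_pos"]+q.apply([-y,.1544-z,x])
t=np.radians(15.5);P={"pivot":G(.012,0,.11),"tip":G(.012,.073*np.sin(t),.11-.073*np.cos(t)),"plate top +y":G(-.003,.058,.126),"plate top -y":G(-.003,-.058,.126),"foot+y":G(-.02,.07,.012),"foot+y b":G(-.02,.07,0),"foot -y":G(-.02,-.07,.012)}
for k,v in P.items(): print(k,px("side",v).round(1),px("top",v).round(1))
f=lambda im,x,y,w:cv2.resize(im[y:y+int(1.5*w),x:x+w],(400,600),interpolation=cv2.INTER_CUBIC)
cv2.imwrite("pics/c8.png",np.hstack([f(a,230,160,70),f(b,240,165,60)]))
E
```

```text
t 29.55 lean -15.656788989452984 pitch 0.08695296151174767 foot [0.5685 0.0329 0.0771] F [-2.9728  0.8399  5.4082] T [-0.1492  0.6389 -0.1655] w 0.1779065358100721 zdir [1.     0.004  0.0015]
pivot [269.3 206.6] [266.1 204.9]
tip [269.7 227.7] [266.7 208. ]
plate top +y [269.2 220.1] [237.1 212.8]
plate top -y [278.9 187.8] [291.9 210.4]
foot+y [277.4 249.4] [249.5 223.6]
foot+y b [277.7 251.8] [251.2 223.8]
foot -y [287.9 211.2] [308.8 221.4]
```

View pics/c8.png

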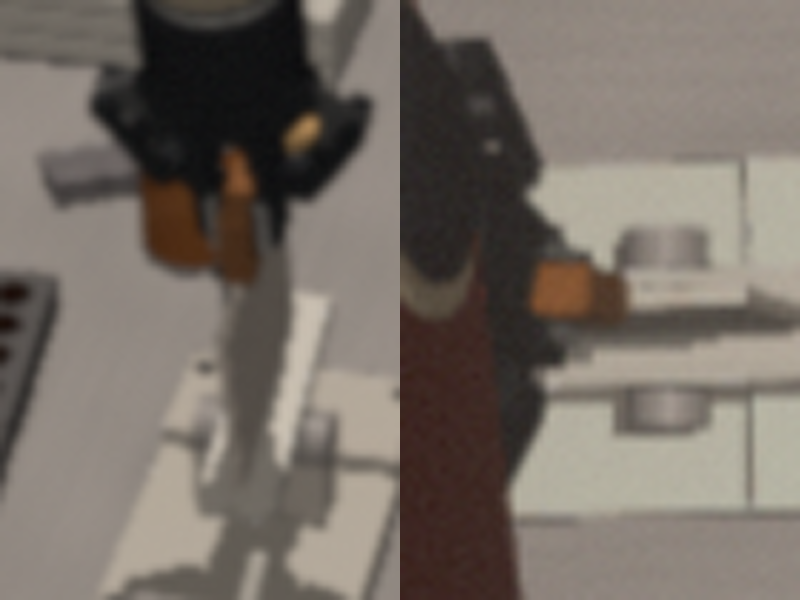

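Twelve views used. The foot sits square across the crown, with crown showing evenly on both sides (top crop rows 225–265 and 395–430), and the gauge leans towards +y. One last numeric check of the foot end for slip.

```bash
python3 - <<'E'
from h import *
b=cv2.cvtColor(cv2.imread("pics/top8.png"),6);a=cv2.cvtColor(cv2.imread("pics/side8.png"),6)
for r in(206,219): print(r,b[r,296:322])
s=manip.state();q=rot(s);G=lambda x,y,z: s["tool_pos"]+q.apply([-y,.1544-z,x])
for x in(.015,-.01):print(px("top",G(x,-.07,.012)),px("side",G(x,-.07,.012)))
for c in(282,284):print(c,a[202:224,c])
E
```

```text
206 [167 170 169 167 168 169 168 168 170 168 167 157 133 160 176 178 179 176
 178 176 176 178 177 172 153 143]
219 [167 168 166 167 167 166 166 167 169 166 167 163 151 151 174 178 178 178
 177 177 179 178 178 177 162 130]
[308.3179 205.9113] [276.3823 209.6767]
[308.6323 216.991 ] [284.566  210.7576]
282 [136 137 136 137 138 138 138 139 148 166 178 175 175 178 183 185 186 188
 190 191 191 190]
284 [139 139 140 139 139 139 138 139 146 164 186 191 191 191 189 190 189 186
 183 180 175 164]
```

```bash
python3 -c "
from h import *
chk();manip.job_done()"
```

```text
t 29.65 lean -15.65438709960794 pitch 0.08728774651489424 foot [0.5685 0.0329 0.0771] F [-2.1686  0.6778  6.1181] T [-0.1539  0.678  -0.1086] w 0.18217134842019328 zdir [1.     0.004  0.0015]
the job is handed in; nothing more can be done
```

The job is handed in at 29.65 s. The basket hangs by its handle on the hook, released. The gauge is still gripped, standing square across the crown and rocked to a 15.65° lean.

- **Basket:** the picture taken after letting go showed it hanging from the arm, clear of the rest.
- **Mark angle:** I turned the gauge's face to the side camera and read the mark tab at about 15.5° (0.27 rad). Leaning the gauge 15.5° there put the pointer over the tab, to within about 0.3°.
- **On the crown:** the gauge presses on the crown with about 8 N. Its foot centre comes out at (0.5685, 0.0329, 0.077) m, against a measured crown centre of about (0.569, 0.0335) m. The -y end of the foot was within about 0.3 px of where I predicted in both cameras, so I saw no slip in the grip.
- **Not confirmed:** neither camera could see the pointer face in the final pose. "Pointer on the tab" therefore rests on the rehearsal in the air and the measured lean. My crown y readings ranged from 0.032 to 0.0345 m, so centring along the foot is good to about 2 mm.

I planned the moves to keep clear of everything else on the bench and saw no contact, but made no separate final check of those things.

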